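Draw the sample carrier out from under the draught shield with the hook

ROBOT

A 6-joint arm with a two-finger parallel gripper is mounted at the origin on the work surface. World frame = base frame: x ahead of the robot, y to its left, z up, the work surface at z = 0. Lengths are in mm, angles in rad, forces in N, time in s.
With the tool pointing down it reaches from about 350 to 775 mm from the base axis. Payload 7.3 kg.
Tool frame: the origin (TCP) lies on the centre line of the jaws, within the pads' length; the fingertips stand 22 mm ahead of it and the grasp point (between the pads) lies 3 mm ahead of it; z points along the fingers, y is the direction in which the jaws open and shut (so a half turn about z gives the same grasp; the last joint's range is limited). The gripper opens to 92 mm and grips with 3 to 60 N. Pads are 19 mm wide; open, the fingers measure 130 mm over their backs; the gripper's body (75 mm by 190 mm) begins 47 mm behind the grasp point.
Start: joints at [1.018, 0.342, 1.524, -0, 1.275, -0.146], TCP at [207.715, 482.18, 248.741] pointing down, gripper open.
Joint ranges: [-2.53, 2.53], [-0.77, 2.02], [0.04, 2.7], [-1, 4.14], [0.28, 2.66], [-3.11, 3.11]. Speed limits (rad/s): [2.57, 2.57, 3.14, 3.14, 3.14, 3.14].

INTERFACE

Orientations are given as [roll, pitch, yaw] about the fixed x, y, z axes, in that order (R = Rz(yaw) Ry(pitch) Rx(roll)).
In Python, from plant import get_obs, capture, close_job gives the robot as it stands.
- The arm moves only by the tool carry_out, never from a script. Its arguments are lists of equal length, an entry for each row: "xyz": the shift along the tool's x, y, z scaled (see below), a list of three; "dr": the turn, a rotation vector about the tool's x, y, z scaled (see below), a list of three. A call has 1 to 8 rows; each row shifts and turns the commanded pose from where the row before left it, along the tool's axes as they then stand; what a row does not reach is not made up. The controller multiplies each number of a shift by 0.06 m and each number of a turn by 8 degrees. A row lasts 1/8 s, in which the tool goes at most 62.5 mm and 10.7 degrees, less where a joint would pass 70% of its speed; a pose out of reach is approached as far as the arm can. A call with a number of a shift or a turn outside -1 to 1 is refused whole. A call with a gripper value outside its range is refused whole. "gripper" is the gripper's target within -1 to 1 (fully open at 1, half-way at 0, shut at -1), set as the call begins (left out, the last holds). The fingers move at their own pace and stop on an object; the grip force is fixed at half the most. Time passes only in rows, so rows that do not move let the fingers close. It gives the time, the measured TCP pose, the force and the opening at its end, in the units of the state.
- get_obs(): the state, without advancing time (a new reading comes with each control period).
- capture(name): name is "side" or "top"; returns a dict with "image" (420x560x3 uint8, blue, green, red), "fx", "fy", "cx", "cy" (pixels), "pose" (4x4, takes a point from camera to world coordinates). Camera axes: x right, y up, looking along -z (the intrinsics and any distortion apply to the point x, -y, -z); pixel columns grow to the right and rows downward; lengths in mm; the calibration is good to about 2 mm. A picture is of the moment at which its call begins. There is no depth.
- close_job(): hands the job in, once; it reports no verdict.
The state is a dict: "time": time; "joint_positions": joint angles; "dq": joint speeds; "tau": joint torques, N m; "tool_pos": TCP position; "tcp_rot": TCP orientation; "contact_force": force on the tool from outside, world axes, zero at the start; "moment": the same for the moment, N m; "grip_width": finger opening in mm.
Only numpy, scipy, OpenCV 4.12 (cv2) and the standard library are available. Lean on these libraries where they do the work, as an engineer would, in place of code of your own. Each camera call takes 0.05 s, during which the arm holds its last target.

TASK

Pick up the drag hook from its mat, reach under the clear draught shield, hook the sample carrier's wire bow from behind and drag the carrier gently forward until you feel it come up against the front stop; keep it pulled firmly home there for about a second with a steady pull of about 9 N, never pressing the stop with more than 15 N. Then unhook, leaving the carrier at the stop with the beaker standing in it, and stand the drag hook back on its mat as you found it. Move the carrier with the hook only, let neither hook nor hand touch the beaker, do not drop the hook or knock the shield, and leave everything else where it is.

Things in the scene. Friction and masses are not known exactly. Their poses are not given: they have to be found in the camera images.
- beaker: Glass beaker standing in the carrier's collar, 54 mm across, 65 tall, top about 80 mm over the bench. Origin: centre of its underside. Not to be touched or tipped.
- carrier: Loose steel plate 130 (x) x 90 x 8 mm, about 0.6 kg (varies), sliding in the channel on dry friction (drag 1.5 to 5 N, differs each time, to be felt). Origin: centre of its underside; +x away from the robot. Wire bow near its front edge; round collar 66 mm across, 7 mm high at x = +26 holds the beaker. Starts 84 to 121 mm behind the stop.
- dock: Fixed white base plate 290 x 180 x 6 mm. Origin: underside, on the centre line of its channel; plate x -135 to +155 mm. +x leads away from the robot, along the channel, into the shield. Channel floor z = 6 mm, 94 mm wide (carrier 90); rails 10 mm wide, tops at z = 16. The dark steel stop bar (12 x 94 x 10 mm) lies across the channel's front end, see stop_nominal.
- hook: Drag hook, 0.16 kg. Plastic handle block 60 (x) x 26 (y) x 50 mm high, gripped across the 26 mm from above with about 80 N; a 7 mm rod leaves its front along +x at 38 mm height and turns down at x = 147, ending level with the block's underside. Origin: centre of that underside. Origin 50 to 100 mm over the bench passes over the bow and under the roof; hooked: 18 to 32 mm. Stands on its mat.
- mat: Black rubber mat fixed to the bench, 240 (x) x 100 (y) x 3 mm. Origin: centre of its underside. The hook stands along it with its origin near mat x = -60, y = 0 mm, rod towards mat +x.
- bail (a point): Middle of the top bar of the carrier's wire bow, an upright inverted U of 6 mm wire across the carrier; bar along y, 52 mm long. Carrier frame: x = -45, y = 0, z = 36 mm. Bar axis 42 mm over the bench, top 45; 25 mm free height under it. Free space behind it: 35 mm to the collar, about 41 mm to the beaker.
- shield (a point): Middle of the front edge of the clear plastic draught shield's roof, on its underside: dock x = -20, y = 0, z = 146 mm. Fixed to the dock: roof and side panels (at y = +-77 mm) run 170 mm from here along dock +x; open at front and rear.
- stop_nominal (a point): Nominal place of the stop bar's face to the carrier, on the channel floor: dock x = -120 mm. The bar is clamped in a slot and really lies up to 6 mm before or behind this (not measured: feel it). It is rigid: on contact the pull rises by roughly 5 N per mm of hand travel, so creep the last stretch. Carrier origin is 65 mm, bow 20 mm behind the face when seated (nominal dock x = -55, -100).
- tip (a point): Lower end of the hook's downturned end, on its axis: hook frame x = 147, y = 0, z = 0 mm.
- cup: Bystander: small white plastic sample cup, 40 mm across, 45 tall mm. Origin: centre of its underside. Leave alone.
- jar: Bystander: closed amber glass jar, 70 mm across, 90 tall mm. Origin: centre of its underside. Leave alone.
- bowl: Bystander: white ceramic bowl, 90 mm across, 45 tall mm. Origin: centre of its underside. Leave alone.
- can: Bystander: bare metal can, 66 mm across, 100 tall mm. Origin: centre of its underside. Leave alone.
- bottle: Bystander: white plastic bottle, 60 mm across, 160 tall mm. Origin: centre of its underside. Leave alone.
- weight: Bystander: steel calibration weight with a knob, 38 mm across, 56 tall mm. Origin: centre of its underside. Leave alone.
- spatula: Bystander: spatula with white handle, 160 mm long (lying flat) mm. Origin: below its middle, on the bench. Leave alone.
Things that resemble listed ones, but are neither listed nor needed, are in the scene too. What is shaped like the carrier but blue or red is not meant.

How it is judged:
By the outcome, as a careful person would: the job done as asked, in the order asked, and still so for the second after the job is handed in, with the robot touching nothing.
It also fails if it takes over 72 s, if anything falls off the work surface, if the arm or the gripper's body presses on something with over 40 N, if the wrist force passes 120 N, or if a joint passes its speed limit or range.

## Working session

There is one attempt and no reset: what is moved stays moved. The work goes in short steps, Python scripts to look and compute and a tool call to move; the robot and the scene stay as the last step left them, time stands still between calls to the robot, and variables do not carry over. Pictures are saved under pics/ and viewed, and the job is handed in when it is done.

Besides the shell and the picture viewer there is one more tool, called after ">>>" as a command line: name --argument value ..., lists and objects as JSON in quotes. carry_out: Moves the arm, as the interface text tells. Shifts and turns lie within -1 to 1; 1 stands for 0.06 m of shift or 8 degrees of turn. Its arguments: {"type":"object","properties":{"xyz":{"type":"array"},"dr":{"type":"array"},"gripper":{"type":"number"}},"required":["xyz","dr"]}

```bash
ls; mkdir -p pics
python3 - <<'E'
from plant import get_obs, capture
import cv2,numpy as np
print(get_obs())
for n in ("side","top"):
    c=capture(n); cv2.imwrite(f"pics/{n}0.png",c["image"]); np.savez(f"pics/{n}0.npz",**{k:v for k,v in c.items()})
    print(n,{k:v for k,v in c.items() if k!="image"})
E
```

```text
pics
{'time': 0.0, 'joint_positions': array([ 1.01798439e+00,  3.42729369e-01,  1.52500533e+00,  1.78775921e-05,
        1.27541783e+00, -1.46028425e-01]), 'dq': array([ 0.00094901, -0.00262145, -0.0003302 , -0.00026286,  0.0008279 ,
        0.00047538]), 'tau': array([ 1.46660997e-03, -4.31223929e+01, -2.44227755e+01,  7.19343452e-02,
        5.56252396e-02, -1.28746851e-04]), 'tool_pos': array([207.51049796, 481.84276803, 248.04557783]), 'tcp_rot': array([-3.14005187e+00, -2.43890271e-04,  2.73480373e+00]), 'contact_force': array([ 0.22259659,  0.56217486, -1.13804091]), 'moment': array([ 0.01521386,  0.02351819, -0.0143148 ]), 'grip_width': 91.73679283634122}
side {'fx': 453.3867992541286, 'fy': 453.3867992541286, 'cx': 278.009934443933, 'cy': 207.85106679885698, 'pose': array([[-9.47709962e-01,  2.47827619e-01, -2.01065411e-01,
         2.93665002e+02],
       [-3.18542337e-01, -6.96284494e-01,  6.43209673e-01,
         8.20870495e+02],
       [ 1.94063933e-02,  6.73624060e-01,  7.38819340e-01,
         1.03707015e+03],
       [ 0.00000000e+00,  0.00000000e+00,  0.00000000e+00,
         1.00000000e+00]])}
top {'fx': 469.4543857647469, 'fy': 469.4543857647469, 'cx': 286.9282591652171, 'cy': 214.20396220729472, 'pose': array([[ 2.85428346e-02,  9.94248209e-01, -1.03226961e-01,
         4.49048457e+02],
       [-9.99384137e-01,  3.04931076e-02,  1.73642763e-02,
         7.95133939e+00],
       [ 2.04121115e-02,  1.02667761e-01,  9.94506248e-01,
         1.34479193e+03],
       [ 0.00000000e+00,  0.00000000e+00,  0.00000000e+00,
         1.00000000e+00]])}
```

View pics/side0.png

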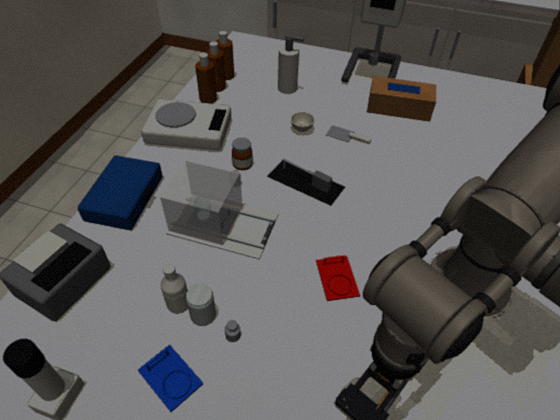

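View pics/top0.png

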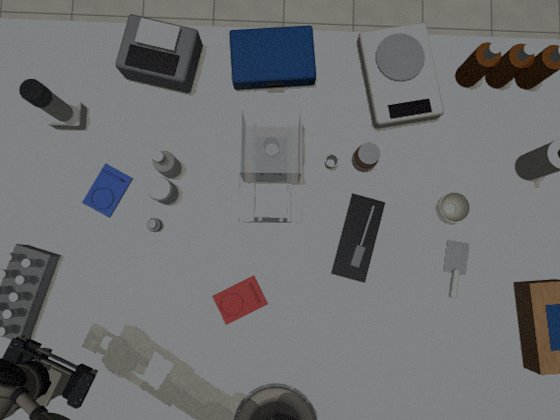

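The top view shows the dock and shield near (271,170), with the carrier and beaker under the roof at about (271,148). The hook is on the black mat at (358,238). The blue plate (107,190) and red plate (240,300) are decoys. Next I'll enlarge the dock and the mat.

Run:
```python
import cv2,numpy as np
t=cv2.imread("pics/top0.png"); s=cv2.imread("pics/side0.png")
def crop(im,x0,y0,x1,y1,k,name):
    c=cv2.resize(im[y0:y1,x0:x1],None,fx=k,fy=k,interpolation=cv2.INTER_CUBIC)
    c=cv2.convertScaleAbs(c,alpha=1.3,beta=10)
    cv2.imwrite(name,c); print(c.shape)
a=cv2.resize(t[100:235,225:395],None,fx=4.5,fy=4.5,interpolation=cv2.INTER_CUBIC)
cv2.imwrite("pics/topd.png",a[:600,:800])
crop(t,225,100,320,235,4.4,"pics/topdock.png")
crop(t,325,185,395,290,5.5,"pics/topmat.png")
crop(s,150,155,290,260,5.5,"pics/sidedock.png")
crop(s,260,150,350,210,8,"pics/sidemat.png")
```

```text
(594, 418, 3)
(578, 385, 3)
(578, 770, 3)
(480, 720, 3)
```

View pics/topdock.png

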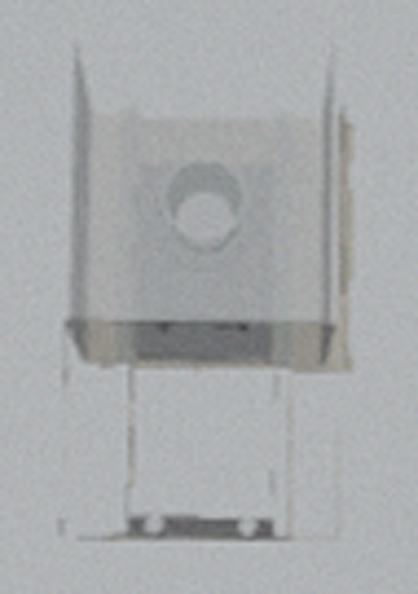

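View pics/topmat.png

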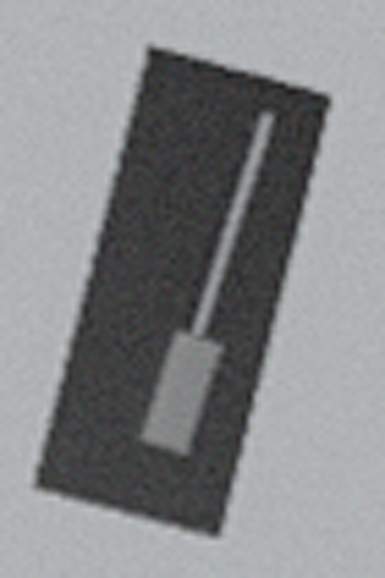

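View pics/sidedock.png

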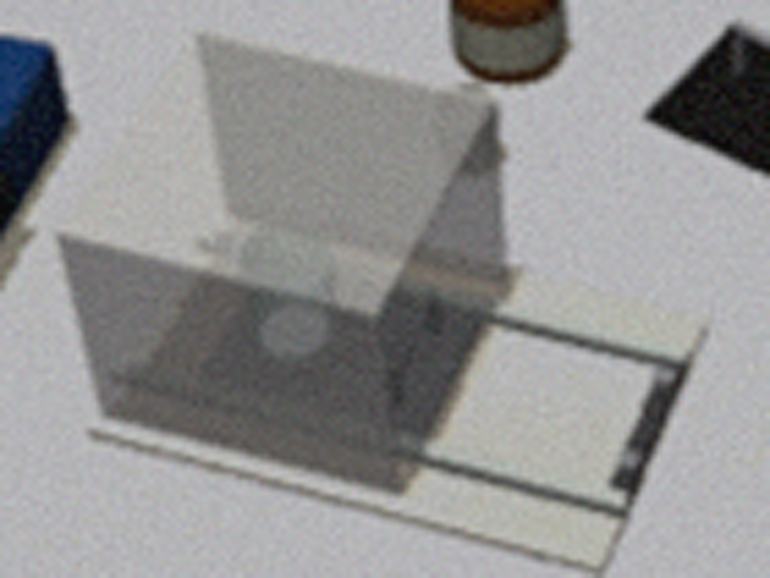

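View pics/sidemat.png

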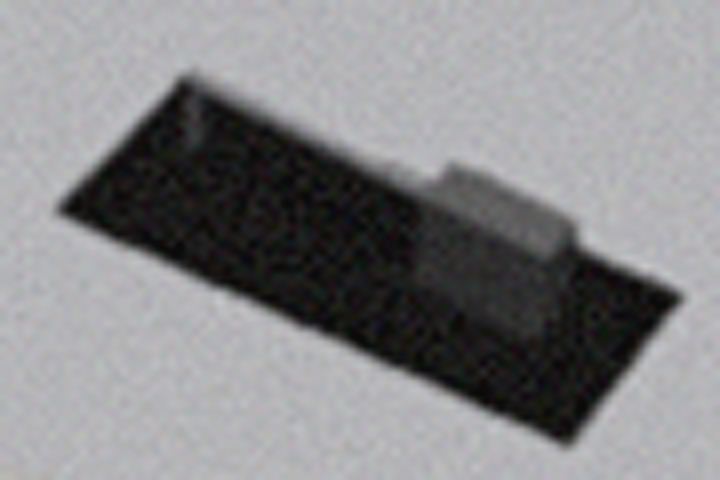

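```bash
cat > h.py <<'E'
import numpy as np, cv2
def load(n): return dict(np.load(f"pics/{n}.npz"))
def ray(c,uv):
    uv=np.atleast_2d(np.asarray(uv,float))
    d=np.stack([(uv[:,0]-c["cx"])/c["fx"],-(uv[:,1]-c["cy"])/c["fy"],-np.ones(len(uv))],1)
    return c["pose"][:3,3], d@c["pose"][:3,:3].T
def onz(c,uv,z):
    o,d=ray(c,uv); t=(z-o[2])/d[:,2]; return (o+d*t[:,None])[:,:2]
def proj(c,P):
    P=np.atleast_2d(np.asarray(P,float)); q=(P-c["pose"][:3,3])@c["pose"][:3,:3]
    return np.stack([c["cx"]+c["fx"]*q[:,0]/-q[:,2],c["cy"]-c["fy"]*q[:,1]/-q[:,2]],1)
def tri(c1,u1,c2,u2):
    o1,d1=ray(c1,u1);o2,d2=ray(c2,u2);d1=d1[0];d2=d2[0]
    A=np.stack([d1,-d2],1);s=np.linalg.lstsq(A,o2-o1,rcond=None)[0]
    p,q=o1+s[0]*d1,o2+s[1]*d2; return (p+q)/2,np.linalg.norm(p-q)
E
python3 - <<'E'
from h import *
for n,roi in (("top0",(325,185,395,290)),("side0",(260,150,350,210))):
    c=load(n); im=c["image"]; x0,y0,x1,y1=roi
    g=cv2.cvtColor(im,cv2.COLOR_BGR2GRAY)[y0:y1,x0:x1].astype(np.uint8)
    # mat incl hook : sub-pixel via upscaling
    k=4; G=cv2.resize(g,None,fx=k,fy=k,interpolation=cv2.INTER_CUBIC)
    m=(G<(110 if n[0]=="t" else 85)).astype(np.uint8); m=cv2.morphologyEx(m,cv2.MORPH_CLOSE,np.ones((45,45)))
    cs,_=cv2.findContours(m,cv2.RETR_EXTERNAL,cv2.CHAIN_APPROX_NONE); ct=max(cs,key=cv2.contourArea)
    p=cv2.approxPolyDP(cv2.convexHull(ct),10,True)[:,0]
    uv=(p+.5)/k-.5+[x0,y0]; w=onz(c,uv,3); print(n,len(p)); print(np.c_[uv,w].round(1))
    if n[0]=="t":
        hull=onz(c,(cv2.convexHull(ct)[:,0]+.5)/k-.5+[x0,y0],3).astype(np.float32)
        r=cv2.minAreaRect(hull);print(r)
        inner=cv2.erode(m,np.ones((17,17))); hm=((G>75)&(inner>0)).astype(np.uint8)
        cv2.imwrite("pics/hm.png",hm*255)
        bl=cv2.morphologyEx(hm,cv2.MORPH_OPEN,np.ones((19,19)))
        cs,_=cv2.findContours(bl,cv2.RETR_EXTERNAL,cv2.CHAIN_APPROX_NONE); ct=max(cs,key=cv2.contourArea)
        bw=onz(c,(ct[:,0]+.5)/k-.5+[x0,y0],53).astype(np.float32); print("block",cv2.minAreaRect(bw))
        rod=hm&~cv2.dilate(bl,np.ones((15,15))); nn,l,st,_=cv2.connectedComponentsWithStats(rod); i=1+np.argmax(st[1:,4])
        pts=np.argwhere(l==i)[:,::-1]; rw=onz(c,(pts+.5)/k-.5+[x0,y0],42).astype(np.float32); print("rod",cv2.minAreaRect(rw),cv2.fitLine(rw,cv2.DIST_HUBER,0,.01,.01).T)
E
```

```text
top0 4
[[ 351.6  192.6  656.9 -201. ]
 [ 384.9  202.4  631.4 -297.9]
 [ 364.1  282.4  400.4 -240.3]
 [ 330.4  272.9  424.5 -143.7]]
((528.353759765625, -221.03660583496094), (103.0130386352539, 242.4710693359375), 76.23956298828125)
block ((474.0857238769531, -211.58189392089844), (23.364503860473633, 57.351661682128906), 72.92244720458984)
rod ((561.1621704101562, -239.0639190673828), (6.854316711425781, 116.80665588378906), 72.31327056884766) [[ 9.5463347e-01 -2.9778340e-01  5.6153979e+02 -2.3937404e+02]]
side0 6
[[ 266.9  175.1  656.3 -205.7]
 [ 283.9  159.1  628.1 -300.1]
 [ 320.6  171.9  492.8 -281.1]
 [ 349.4  188.1  385.4 -238.4]
 [ 331.9  209.4  416.3 -129.1]
 [ 327.1  209.4  430.2 -124.2]]
```

Run:
```python
from h import *
for n,roi,k in (("top0",(230,105,315,230),6),("side0",(155,155,285,260),6)):
    c=load(n); x0,y0,x1,y1=roi
    im=cv2.bilateralFilter(c["image"].astype(np.uint8),5,12,3)[y0:y1,x0:x1]
    G=cv2.resize(im,None,fx=k,fy=k,interpolation=cv2.INTER_CUBIC)
    L=cv2.cvtColor(G,cv2.COLOR_BGR2GRAY)
    L=cv2.createCLAHE(4,(4,4)).apply(L)
    L=L[:600] if n[0]!="t" else L[150:]
    cv2.imwrite(f"pics/cl_{n}.png",L); print(L.shape)
```

```text
(600, 510)
(600, 780)
```

View pics/cl_top0.png

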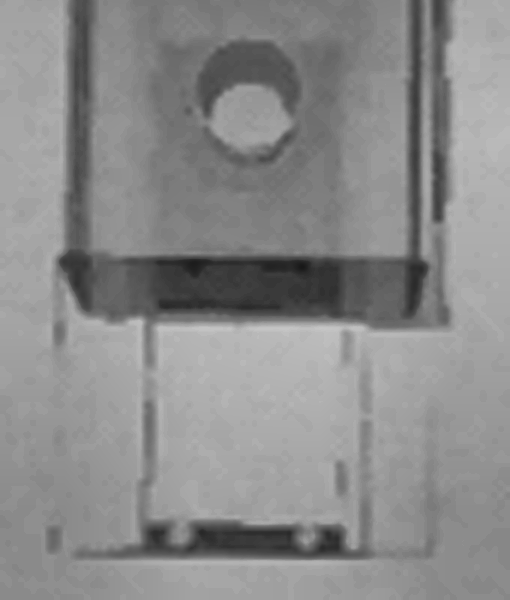

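View pics/cl_side0.png

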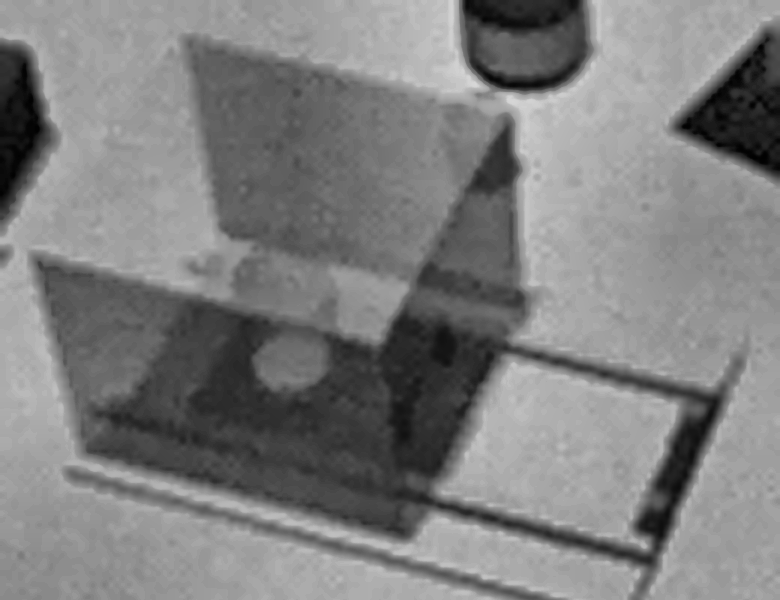

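```bash
python3 - <<'E'
from h import *
t=load("top0"); s=load("side0")
T=lambda u,v:((u+.5)/6-.5+230,(v+150+.5)/6-.5+105)
S=lambda u,v:((u+.5)/6-.5+155,(v+.5)/6-.5+155)
def f(l,p,z,c): print(l,np.round(p,1),onz(c,[p],z)[0].round(1))
f("front L",T(55,551),6,t);f("front R",T(433,551),6,t)
f("left edge mid",T(58,330),6,t);f("right edge mid",T(436,330),6,t)
f("stopfaceL",T(150,522),16,t);f("stopfaceR",T(342,522),16,t)
f("stopfrontL",T(150,549),16,t);f("stopfrontR",T(342,549),16,t)
f("rail L lo",T(150,500),16,t);f("rail L hi",T(152,340),16,t)
f("roof L",T(62,258),146,t);f("roof R",T(425,262),146,t)
f("bowL",T(195,265),42,t);f("bowR",T(300,265),42,t)
f("carr front",T(200,305),14,t); f("carr front z0",T(200,305),6,t)
f("beaker c",T(248,115),14,t)
f("beaker rim",T(248,90),80,t)
print("side")
f("front far",S(742,352),6,s)
f("rail far inner",S(505,345),16,s);f("rail far inner",S(710,398),16,s)
f("rail near inner",S(430,497),16,s);f("near",S(650,560),16,s)
f("stop far",S(688,400),16,s);f("stop near",S(640,525),16,s)
f("roof far",S(512,118),146,s);f("roof near",S(380,345),146,s)
f("bow far top",S(447,328),42,s);f("bow far bottom",S(443,360),14,s)
f("bow near bottom",S(402,440),14,s)
print(tri(t,T(62,258),s,S(380,345)),tri(t,T(425,262),s,S(512,118)))
E
python3 - <<'E'
import cv2,numpy as np
s=cv2.imread("pics/side0.png")[195:250,205:285]
s=cv2.resize(s,None,fx=10,fy=10,interpolation=cv2.INTER_CUBIC); s=np.clip((s.astype(float)-20)*1.6,0,255).astype(np.uint8)
cv2.imwrite("pics/bow.png",s)
t=cv2.imread("pics/top0.png")[160:225,235:315]
t=cv2.resize(t,None,fx=9,fy=9,interpolation=cv2.INTER_CUBIC); t=np.clip((t.astype(float)-20)*1.4,0,255).astype(np.uint8)
cv2.imwrite("pics/bowt.png",t)
E
```

```text
front L [238.8 221.4] [563.1 121.6]
front R [301.8 221.4] [568.5 -58.5]
left edge mid [239.2 184.6] [669.5 124.3]
right edge mid [302.2 184.6] [675.3 -57.2]
stopfaceL [254.6 216.6] [577.4  76.4]
stopfaceR [286.6 216.6] [580.1 -14.5]
stopfrontL [254.6 221.1] [564.5  76. ]
stopfrontR [286.6 221.1] [567.3 -14.8]
rail L lo [254.6 212.9] [587.8  76.8]
rail L hi [254.9 186.2] [664.5  78.6]
roof L [239.9 172.6] [677.9 111.7]
roof R [300.4 173.2] [681.2 -44.9]
bowL [262.1 173.8] [696.5  58.3]
bowR [279.6 173.8] [698.1   9.1]
carr front [262.9 180.4] [682.5  56.4]
carr front z0 [262.9 180.4] [683.9  56.7]
beaker c [270.9 148.8] [775.9  36.4]
beaker rim [270.9 144.6] [771.3  35.4]
side
front far [278.2 213.2] [566.5 -55.9]
rail far inner [238.8 212.1] [677.6 -12. ]
rail far inner [272.9 220.9] [569.1 -13.2]
rail near inner [226.2 237.4] [674.9  90.6]
near [262.9 247.9] [562.9  91.1]
stop far [269.2 221.2] [578.9  -8.4]
stop near [261.2 242.1] [574.5  73.1]
roof far [239.9 174.2] [679.6 -41.2]
roof near [217.9 212.1] [680.2 112.4]
bow far top [229.1 209.2] [698.9   8.4]
bow far bottom [228.4 214.6] [703.8   6.1]
bow near bottom [221.6 227.9] [702.4  60.9]
(array([679.14066122, 112.00873679, 145.69435151]), np.float64(2.3800479474784146)) (array([681.71188756, -45.15630019, 141.87581042]), np.float64(0.680145051316031))
```

View pics/bow.png

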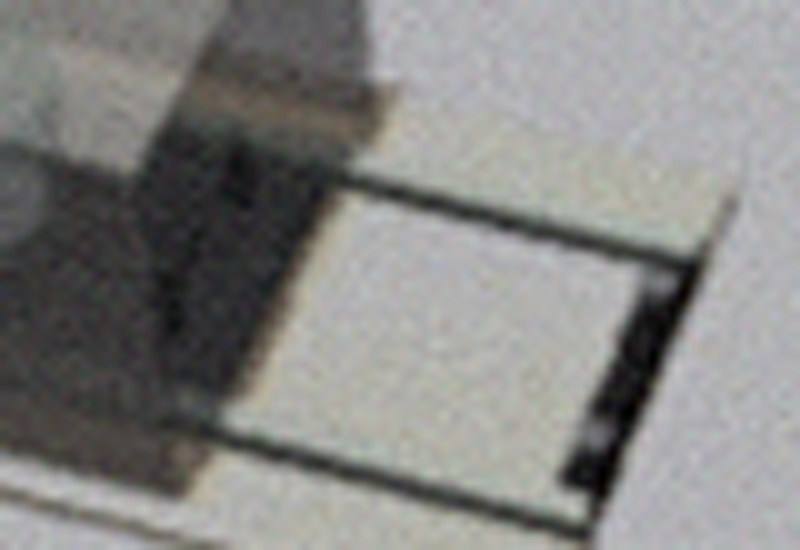

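View pics/bowt.png

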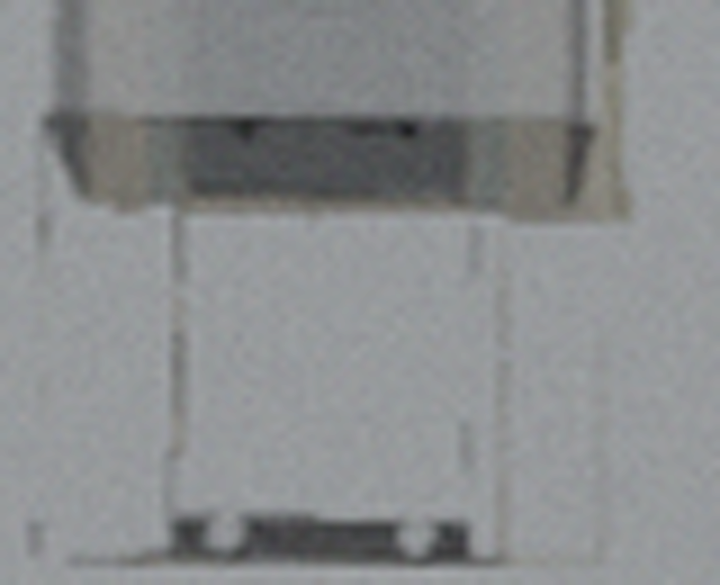

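```bash
cat >> h.py <<'E'
def plan(p0,yaw0,wps,step=45.):
    """wps: list of (x,y,z,yaw,step?) ; prints carry_out rows"""
    p=np.array(p0,float);yaw=yaw0;xs=[];rs=[]
    for w in wps:
        q=np.array(w[:3]);st=w[4] if len(w)>4 else step
        n=int(np.ceil(max(np.linalg.norm(q-p)/st,abs(w[3]-yaw)/np.radians(7),1)))
        dp=(q-p)/n;dy=(w[3]-yaw)/n
        for i in range(n):
            X=np.array([np.cos(yaw),np.sin(yaw),0]);Y=np.array([np.sin(yaw),-np.cos(yaw),0])
            xs.append([round(float(v),3) for v in (dp@X/60,dp@Y/60,-dp[2]/60)])
            rs.append([0,0,round(-np.degrees(dy)/8,3)]);yaw+=dy
        p=q
    for i in range(0,len(xs),8): print("xyz",xs[i:i+8],"\ndr",rs[i:i+8])
def go(wps,step=45.):
    from plant import get_obs
    o=get_obs(); y=o["tcp_rot"][2]; y=y+2*np.pi if y<0 else y
    plan(o["tool_pos"],y,wps,step)
E
python3 - <<'E'
from h import *
plan([207.7,482.2,248.7],2.735,[(380,230,220,2.84),(474,-212,130,2.84)],50)
E
```

```text
xyz [[-0.614, -0.389, 0.068], [-0.608, -0.398, 0.068], [-0.602, -0.408, 0.068], [-0.596, -0.417, 0.068], [-0.59, -0.425, 0.068], [-0.583, -0.434, 0.068], [-0.577, -0.443, 0.068], [-0.368, -0.657, 0.15]] 
dr [[0, 0, np.float64(-0.107)], [0, 0, np.float64(-0.107)], [0, 0, np.float64(-0.107)], [0, 0, np.float64(-0.107)], [0, 0, np.float64(-0.107)], [0, 0, np.float64(-0.107)], [0, 0, np.float64(-0.107)], [0, 0, np.float64(0.0)]]
xyz [[-0.368, -0.657, 0.15], [-0.368, -0.657, 0.15], [-0.368, -0.657, 0.15], [-0.368, -0.657, 0.15], [-0.368, -0.657, 0.15], [-0.368, -0.657, 0.15], [-0.368, -0.657, 0.15], [-0.368, -0.657, 0.15]] 
dr [[0, 0, np.float64(0.0)], [0, 0, np.float64(0.0)], [0, 0, np.float64(0.0)], [0, 0, np.float64(0.0)], [0, 0, np.float64(0.0)], [0, 0, np.float64(0.0)], [0, 0, np.float64(0.0)], [0, 0, np.float64(0.0)]]
xyz [[-0.368, -0.657, 0.15]] 
dr [[0, 0, np.float64(0.0)]]
```

>>> carry_out --xyz '[[-0.61,-0.39,0.07],[-0.61,-0.4,0.07],[-0.6,-0.41,0.07],[-0.6,-0.42,0.07],[-0.59,-0.42,0.07],[-0.58,-0.43,0.07],[-0.58,-0.44,0.07],[-0.37,-0.66,0.15]]' --dr '[[0,0,-0.107],[0,0,-0.107],[0,0,-0.107],[0,0,-0.107],[0,0,-0.107],[0,0,-0.107],[0,0,-0.107],[0,0,0]]' --gripper 1

```text
time: 1.1
tool_pos: [390.5, 184.6, 210.1]
tcp_rot: [3.141, 0.001, 2.84]
contact_force: [-0.6, 0.0, 0.8]
grip_width: 91.8
```

>>> carry_out --xyz '[[-0.37,-0.66,0.15],[-0.37,-0.66,0.15],[-0.37,-0.66,0.15],[-0.37,-0.66,0.15],[-0.37,-0.66,0.15],[-0.37,-0.66,0.15],[-0.37,-0.66,0.15],[-0.37,-0.66,0.15]]' --dr '[[0,0,0],[0,0,0],[0,0,0],[0,0,0],[0,0,0],[0,0,0],[0,0,0],[0,0,0]]'

```text
time: 2.1
tool_pos: [464.6, -171.0, 137.8]
tcp_rot: [3.141, -0.0, 2.839]
contact_force: [0.4, -0.2, -0.0]
grip_width: 91.7
```

>>> carry_out --xyz '[[0,0,0],[0,0,0],[0,0,0]]' --dr '[[0,0,0],[0,0,0],[0,0,0]]'

```text
time: 2.48
tool_pos: [464.4, -168.4, 138.5]
tcp_rot: [3.141, -0.0, 2.841]
contact_force: [-0.9, -0.5, -0.1]
grip_width: 91.5
```

Run:
```python
from h import *
from plant import *
o=get_obs();print(o["time"],o["tool_pos"],o["tcp_rot"],o["contact_force"])
go([(474,-212,90,2.84),(474,-212,34,2.84,15)],30)
```

```text
2.475 [ 464.39975317 -168.36093793  138.46677497] [ 3.14129516e+00 -2.72733816e-04  2.84070751e+00] [-0.9401811  -0.5059575  -0.06543076]
xyz [[-0.123, -0.216, 0.269], [-0.123, -0.216, 0.269], [-0.123, -0.216, 0.269], [0.0, 0.0, 0.233], [0.0, 0.0, 0.233], [0.0, 0.0, 0.233], [0.0, 0.0, 0.233]] 
dr [[0, 0, np.float64(0.002)], [0, 0, np.float64(0.002)], [0, 0, np.float64(0.002)], [0, 0, np.float64(0.0)], [0, 0, np.float64(0.0)], [0, 0, np.float64(0.0)], [0, 0, np.float64(0.0)]]
```

>>> carry_out --xyz '[[-0.123,-0.216,0.269],[-0.123,-0.216,0.269],[-0.123,-0.216,0.269],[0,0,0],[0,0,0]]' --dr '[[0,0,0],[0,0,0],[0,0,0],[0,0,0],[0,0,0]]'

```text
time: 3.1
tool_pos: [474.0, -213.2, 89.6]
tcp_rot: [3.141, -0.001, 2.839]
contact_force: [0.0, -0.1, 0.5]
grip_width: 91.7
```

Run:
```python
from h import *
from plant import *
o=get_obs();print(o["time"],o["tool_pos"],o["tcp_rot"],o["contact_force"])
go([(474,-212,34,2.84,15)],30)
c=capture("side");im=c["image"][110:250,240:400];cv2.imwrite("pics/g1.png",cv2.resize(im,None,fx=4,fy=4,interpolation=2))
```

```text
3.1 [ 474.01255677 -213.23667278   89.64993422] [ 3.14118657e+00 -6.91192753e-04  2.83889959e+00] [ 0.02074054 -0.06061826  0.47495775]
xyz [[0.002, 0.005, 0.232], [0.002, 0.005, 0.232], [0.002, 0.005, 0.232], [0.002, 0.005, 0.232]] 
dr [[0, 0, np.float64(-0.002)], [0, 0, np.float64(-0.002)], [0, 0, np.float64(-0.002)], [0, 0, np.float64(-0.002)]]
```

View pics/g1.png

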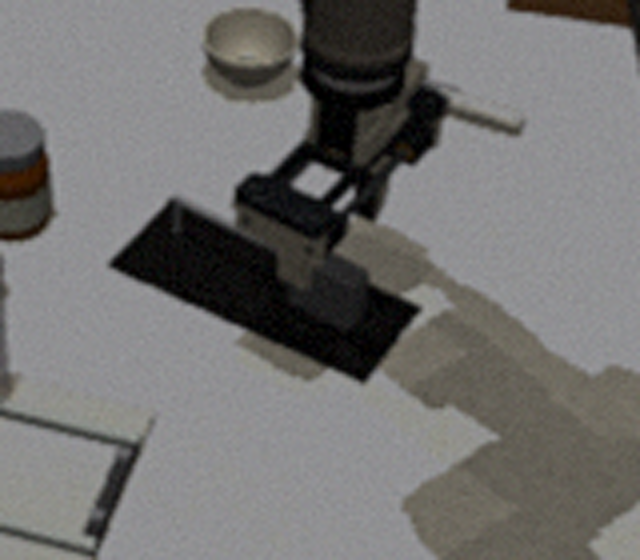

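The fingers at crop (295,265) straddle the handle block at (340,290), so I'm descending to grasp it.

>>> carry_out --xyz '[[0.002,0.005,0.232],[0.002,0.005,0.232],[0.002,0.005,0.232],[0.002,0.005,0.232],[0,0,0],[0,0,0]]' --dr '[[0,0,0],[0,0,0],[0,0,0],[0,0,0],[0,0,0],[0,0,0]]'

```text
time: 3.9
tool_pos: [474.2, -212.0, 34.3]
tcp_rot: [3.142, 0.0, 2.839]
contact_force: [0.1, -0.4, 0.6]
grip_width: 91.8
```

>>> carry_out --xyz '[[0,0,0],[0,0,0],[0,0,0],[0,0,0],[0,0,0],[0,0,0],[0,0,0],[0,0,0]]' --dr '[[0,0,0],[0,0,0],[0,0,0],[0,0,0],[0,0,0],[0,0,0],[0,0,0],[0,0,0]]' --gripper -1

```text
time: 4.9
tool_pos: [474.0, -211.9, 34.2]
tcp_rot: [3.142, -0.0, 2.839]
contact_force: [-0.5, -2.0, 0.3]
grip_width: 25.7
```

Run:
```python
from h import *
from plant import *
for i in range(3):
    o=get_obs();print(o["time"],o["tool_pos"],o["tcp_rot"],o["contact_force"],o["moment"],o["grip_width"])
c=capture("top");im=c["image"][180:300,320:400];cv2.imwrite("pics/g2.png",cv2.resize(im,None,fx=5,fy=5,interpolation=2))
```

```text
4.9 [ 474.03212716 -211.94462151   34.18627657] [ 3.14152339e+00 -3.79889746e-05  2.83939236e+00] [-0.47000202 -1.96429271  0.29182959] [-0.02889448  0.08976289 -0.02991787] 25.6670531131327
4.9 [ 474.03212716 -211.94462151   34.18627657] [ 3.14152339e+00 -3.79889746e-05  2.83939236e+00] [-0.47000202 -1.96429271  0.29182959] [-0.02889448  0.08976289 -0.02991787] 25.6670531131327
4.9 [ 474.03212716 -211.94462151   34.18627657] [ 3.14152339e+00 -3.79889746e-05  2.83939236e+00] [-0.47000202 -1.96429271  0.29182959] [-0.02889448  0.08976289 -0.02991787] 25.6670531131327
```

View pics/g2.png

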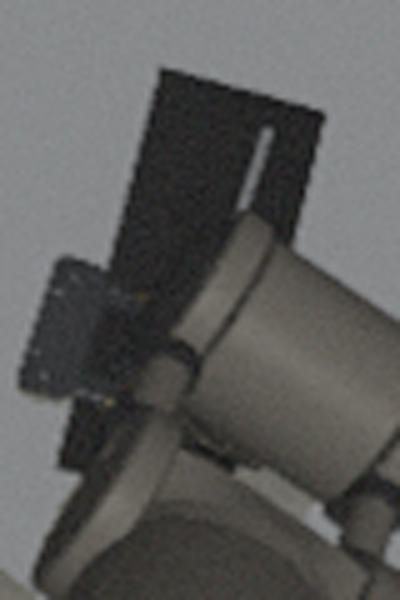

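Run:
```python
from h import *
# line features: for each of several columns/rows, find subpixel extremum of darkness along profile
def prof(c,a,b,z,n,half,name):
    # a,b world xy guess of line endpoints at height z; sample perpendicular profiles of image, dark minimum
    g=cv2.GaussianBlur(cv2.cvtColor(c["image"].astype(np.uint8),cv2.COLOR_BGR2GRAY),(0,0),0.7).astype(np.float32)
    a=np.array(a,float);b=np.array(b,float);d=(b-a)/np.linalg.norm(b-a);nrm=np.array([-d[1],d[0]])
    out=[]
    s=np.arange(-half,half+.1,.5)
    for t in np.linspace(0,1,n):
        P=a+(b-a)*t+s[:,None]*nrm
        uv=proj(c,np.c_[P,np.full(len(P),z)]).astype(np.float32)
        v=cv2.remap(g,uv[:,0].reshape(1,-1),uv[:,1].reshape(1,-1),cv2.INTER_CUBIC)[0]
        i=v.argmin(); w=np.clip(np.median(v)-v,0,None)*(abs(s-s[i])<4)
        if np.median(v)-v[i]>6: out.append(a+(b-a)*t+nrm*(w@s/w.sum()))
    out=np.array(out,np.float32)
    vx,vy,x0,y0=cv2.fitLine(out,cv2.DIST_HUBER,0,.01,.01).ravel()
    print(name,len(out),"slope deg",np.degrees(np.arctan(vy/vx)),"y at 600:",y0+vy/vx*(600-x0),"y at 700",y0+vy/vx*(700-x0))
t=load("top0");s=load("side0")
prof(s,(590,-13),(670,-13),11,30,7,"side far rail inner face (-47)")
prof(s,(590,90.5),(670,90.5),11,30,7,"side near rail outer face (+57)")
prof(s,(590,124),(840,124),3,60,7,"side near plate edge (+90)")
prof(t,(585,77),(665,78.5),16,30,7,"top left rail")
prof(t,(585,-24),(665,-24),11,30,7,"top right rail outer (-57)")
prof(t,(585,122),(665,124),6,30,6,"top left plate edge(+90)")
prof(t,(585,-58),(665,-58),6,30,6,"top right plate edge(-90)")
```

```text
side far rail inner face (-47) 30 slope deg 1.0013801 y at 600: -15.834713 y at 700 -14.086797
side near rail outer face (+57) 30 slope deg 0.9896868 y at 600: 88.265884 y at 700 89.993385
side near plate edge (+90) 60 slope deg 1.0525756 y at 600: 121.37808 y at 700 123.21538
top left rail 18 slope deg 1.7904143 y at 600: 77.91316 y at 700 81.03904Traceback (most recent call last):
  File "<stdin>", line 23, in <module>
  File "<stdin>", line 16, in prof
cv2.error: OpenCV(4.12.0) /io/opencv/modules/imgproc/src/linefit.cpp:618: error: (-215:Assertion failed) npoints2 >= 0 || npoints3 >= 0 in function 'fitLine'
```

Run:
```python
from h import *
go([(474,-212,140,2.839,25)])
plan([474,-212,140],2.839,[(462,29,110,3.159,40)])
```

```text
xyz [[0.0, -0.0, -0.353], [0.0, -0.0, -0.353], [0.0, -0.0, -0.353], [0.0, -0.0, -0.353], [0.0, -0.0, -0.353]] 
dr [[0, 0, np.float64(0.001)], [0, 0, np.float64(0.001)], [0, 0, np.float64(0.001)], [0, 0, np.float64(0.001)], [0, 0, np.float64(0.001)]]
xyz [[0.198, 0.539, 0.071], [0.173, 0.548, 0.071], [0.148, 0.555, 0.071], [0.123, 0.561, 0.071], [0.097, 0.566, 0.071], [0.071, 0.57, 0.071], [0.045, 0.573, 0.071]] 
dr [[0, 0, np.float64(-0.327)], [0, 0, np.float64(-0.327)], [0, 0, np.float64(-0.327)], [0, 0, np.float64(-0.327)], [0, 0, np.float64(-0.327)], [0, 0, np.float64(-0.327)], [0, 0, np.float64(-0.327)]]
```

>>> carry_out --xyz '[[0,0,-0.15],[0,0,-0.25],[0,0,-0.35],[0,0,-0.35],[0,0,-0.35],[0,0,-0.32],[0,0,0],[0,0,0]]' --dr '[[0,0,0],[0,0,0],[0,0,0],[0,0,0],[0,0,0],[0,0,0],[0,0,0],[0,0,0]]'

```text
time: 5.95
tool_pos: [473.7, -211.7, 140.2]
tcp_rot: [3.141, -0.0, 2.839]
contact_force: [-0.6, -0.3, -0.9]
grip_width: 25.9
```

>>> carry_out --xyz '[[0.198,0.539,0.071],[0.173,0.548,0.071],[0.148,0.555,0.071],[0.123,0.561,0.071],[0.097,0.566,0.071],[0.071,0.57,0.071],[0.045,0.573,0.071],[0,0,0]]' --dr '[[0,0,-0.327],[0,0,-0.327],[0,0,-0.327],[0,0,-0.327],[0,0,-0.327],[0,0,-0.327],[0,0,-0.327],[0,0,0]]'

```text
time: 6.95
tool_pos: [460.9, 30.8, 109.6]
tcp_rot: [3.141, -0.003, -3.121]
contact_force: [0.4, -0.7, -1.6]
grip_width: 25.7
```

>>> carry_out --xyz '[[0,0,0],[0,0,0],[0,0,0]]' --dr '[[0,0,0],[0,0,0],[0,0,0]]'

```text
time: 7.32
tool_pos: [462.1, 28.3, 110.6]
tcp_rot: [3.142, 0.0, -3.126]
contact_force: [-0.1, -0.2, -2.1]
grip_width: 25.8
```

Run:
```python
from h import *
from plant import *
o=get_obs();print(o["time"],o["tool_pos"],o["tcp_rot"],o["contact_force"],o["moment"],o["grip_width"])
for n in("side","top"):
    c=capture(n);np.savez(f"pics/{n}1.npz",**c)
    x0,y0,x1,y1=(190,150,350,270) if n=="side" else (230,150,330,280)
    im=c["image"][y0:y1,x0:x1];cv2.imwrite(f"pics/p1{n}.png",cv2.resize(np.clip(im*1.4,0,255).astype(np.uint8),None,fx=5 if n=="side" else 4.5,fy=5 if n=="side" else 4.5,interpolation=2))
```

```text
7.325 [462.11930604  28.28658228 110.6001446 ] [ 3.14158987e+00  9.64093683e-05 -3.12563018e+00] [-0.1333929  -0.23106502 -2.12614734] [ 0.05988603  0.09769582 -0.00660096] 25.811055341098225
```

View pics/p1side.png

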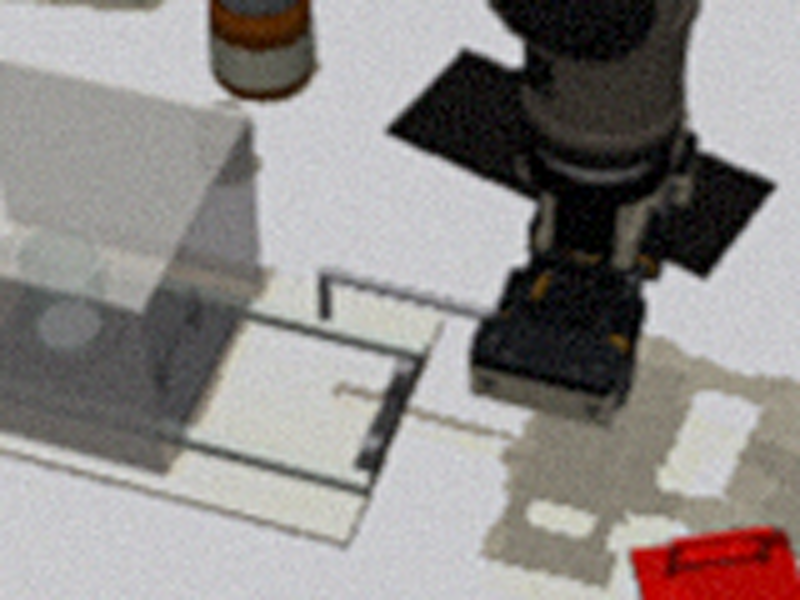

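View pics/p1top.png

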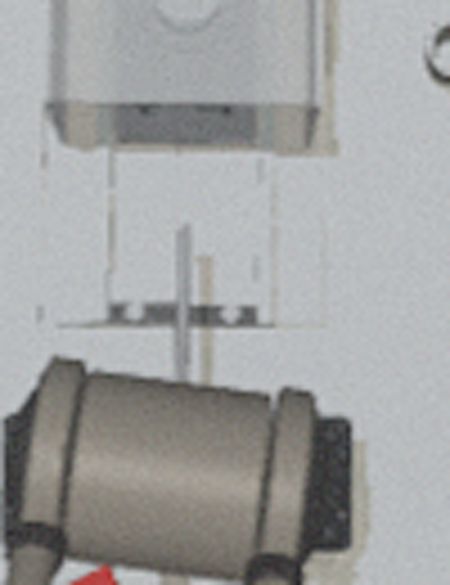

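Run:
```python
from h import *
t=load("top1");s=load("side1")
print("rod end top z118",onz(t,[(271.0,200.3),(270.6,230)],118))
print("corner side",onz(s,[(255,204.6)],118),"tip side",onz(s,[(255.1,213.3)],80))
print(tri(t,(271.0,200.6),s,(255,204.6)))
print("bow L/R top", )
print("expect tip", 462.1+147*np.cos(.016),28.3+147*np.sin(.016), "proj", proj(s,[(609.1,30.6,80)]),proj(t,[(612,30.6,118)]))
```

```text
rod end top z118 [[611.900715    29.52466339]
 [533.53962023  28.06020616]]
corner side [[607.46034772  30.52209436]] tip side [[608.43570122  29.07202282]]
(array([609.73543005,  29.15022412, 116.18163815]), np.float64(3.2785240847172292))
bow L/R top
expect tip 609.0811844014046 30.6518996492845 proj [[254.68902714 213.62243964]] [[270.59294578 200.24997704]]
```

Run:
```python
from h import *
go([(573,30.9,107,3.159,18)])
```

```text
xyz [[-0.264, 0.001, 0.009], [-0.264, 0.001, 0.009], [-0.264, 0.001, 0.009], [-0.264, 0.001, 0.009], [-0.264, 0.001, 0.009], [-0.264, 0.001, 0.009], [-0.264, 0.001, 0.009]] 
dr [[0, 0, np.float64(-0.001)], [0, 0, np.float64(-0.001)], [0, 0, np.float64(-0.001)], [0, 0, np.float64(-0.001)], [0, 0, np.float64(-0.001)], [0, 0, np.float64(-0.001)], [0, 0, np.float64(-0.001)]]
```

>>> carry_out --xyz '[[-0.264,0.001,0.009],[-0.264,0.001,0.009],[-0.264,0.001,0.009],[-0.264,0.001,0.009],[-0.264,0.001,0.009],[-0.264,0.001,0.009],[-0.264,0.001,0.009],[0,0,0]]' --dr '[[0,0,-0.001],[0,0,-0.001],[0,0,-0.001],[0,0,-0.001],[0,0,-0.001],[0,0,-0.001],[0,0,-0.001],[0,0,0]]'

```text
time: 8.43
tool_pos: [573.5, 31.1, 106.6]
tcp_rot: [3.142, 0.0, -3.124]
contact_force: [0.1, 0.2, -2.1]
grip_width: 25.7
```

>>> carry_out --xyz '[[0,0,0],[0,0,0]]' --dr '[[0,0,0],[0,0,0]]'

```text
time: 8.68
tool_pos: [572.3, 31.4, 106.8]
tcp_rot: [3.141, -0.001, -3.123]
contact_force: [0.3, -1.1, -1.5]
grip_width: 25.7
```

Run:
```python
from h import *
from plant import *
o=get_obs();print(o["time"],o["tool_pos"],o["tcp_rot"],o["contact_force"],o["moment"],o["grip_width"])
for n in("side","top"):
    c=capture(n);np.savez(f"pics/{n}2.npz",**c)
    x0,y0,x1,y1=(175,170,295,260) if n=="side" else (230,120,330,220)
    k=6.5 if n=="side" else 6
    im=c["image"][y0:y1,x0:x1];cv2.imwrite(f"pics/p2{n}.png",cv2.resize(np.clip(im*1.6-20,0,255).astype(np.uint8),None,fx=k,fy=k,interpolation=2))
```

```text
8.675 [572.25761254  31.40209846 106.83477295] [ 3.14147780e+00 -5.10333852e-04 -3.12327493e+00] [ 0.28918611 -1.09781595 -1.48074991] [ 0.07676809  0.04154749 -0.02011275] 25.6945891864475
```

View pics/p2side.png

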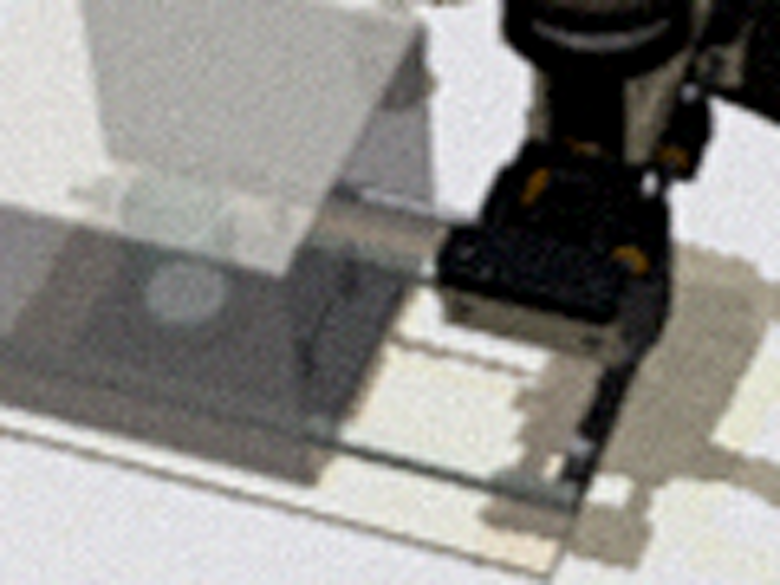

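View pics/p2top.png

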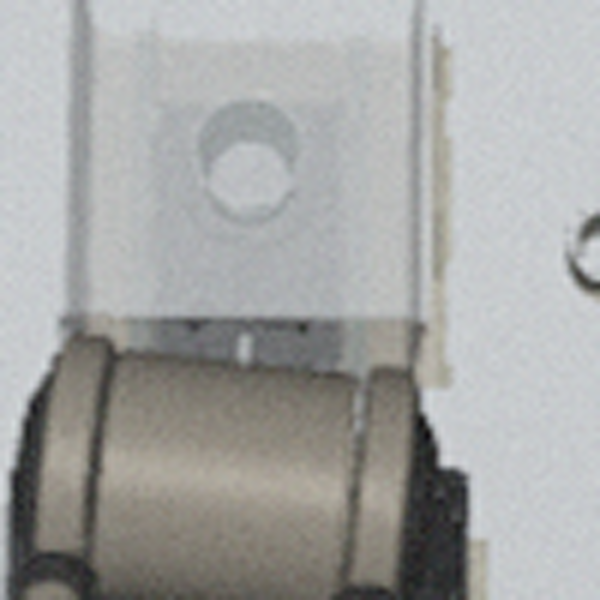

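Run:
```python
from h import *
for n,k,off in(("side2",10,(205,195)),("top2",10,(255,163))):
    c=load(n);x0,y0=off;w,h=(48,45) if n[0]=="s" else (35,25)
    im=np.clip((c["image"][y0:y0+h,x0:x0+w].astype(float)-20)*2,0,255).astype(np.uint8)
    k=13 if n[0]=="s" else 20
    im=cv2.resize(im,None,fx=k,fy=k,interpolation=2)
    for x,col in((696,(0,0,255)),(704,(0,255,0))):
        P=[(x+.5,7.5,14),(x+.5,7.5,42),(x-.4,59.5,42),(x-.4,59.5,14)]
        uv=((proj(c,P)-off+.5)*k-.5).astype(int); cv2.polylines(im,[uv],False,col,1)
    cv2.imwrite(f"pics/ov{n}.png",im)
```

```text
(no output)
```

View pics/ovside2.png

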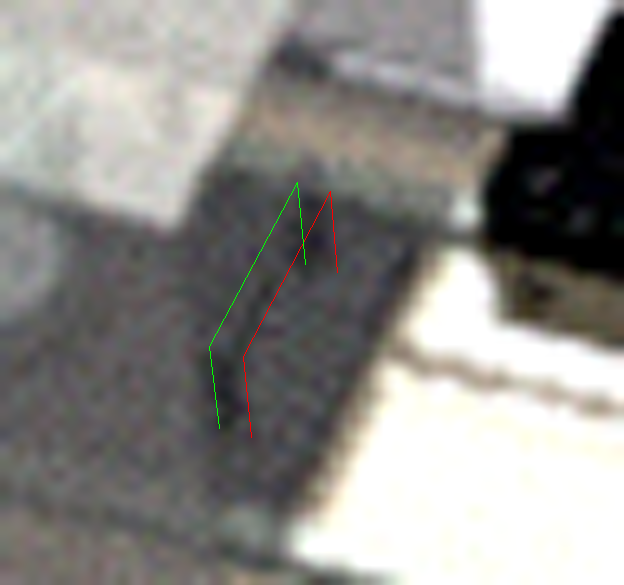

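View pics/ovtop2.png

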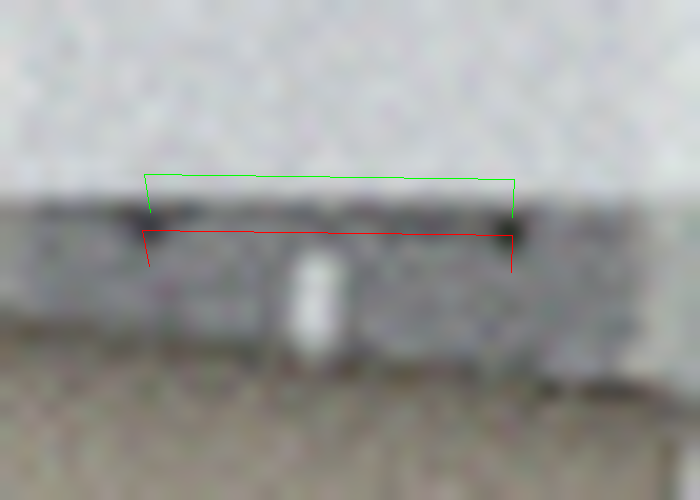

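>>> carry_out --xyz '[[0,0,0.15],[0,0,0.17],[0,0,0.17],[0,0,0.17],[0,0,0.17],[0,0,0],[0,0,0]]' --dr '[[0,0,0],[0,0,0],[0,0,0],[0,0,0],[0,0,0],[0,0,0],[0,0,0]]'

```text
time: 9.65
tool_pos: [573.1, 31.4, 57.2]
tcp_rot: [3.142, 0.0, -3.123]
contact_force: [-0.2, -0.1, -1.5]
grip_width: 25.8
```

Run:
```python
from h import *
from plant import *
o=get_obs();print(o["time"],o["tool_pos"],o["tcp_rot"],o["contact_force"],o["moment"],o["grip_width"])
for n in("side","top"):
    c=capture(n);np.savez(f"pics/{n}3.npz",**c)
    x0,y0,x1,y1=(175,170,295,260) if n=="side" else (230,120,330,220)
    k=6.5 if n=="side" else 6
    im=c["image"][y0:y1,x0:x1];cv2.imwrite(f"pics/p3{n}.png",cv2.resize(np.clip(im*1.6-20,0,255).astype(np.uint8),None,fx=k,fy=k,interpolation=2))
```

```text
9.65 [573.09648487  31.39565157  57.17899047] [ 3.14156234e+00  4.32447344e-04 -3.12328619e+00] [-0.18212664 -0.05517522 -1.50940678] [0.07756816 0.03198184 0.01296313] 25.819121984046916
```

View pics/p3side.png

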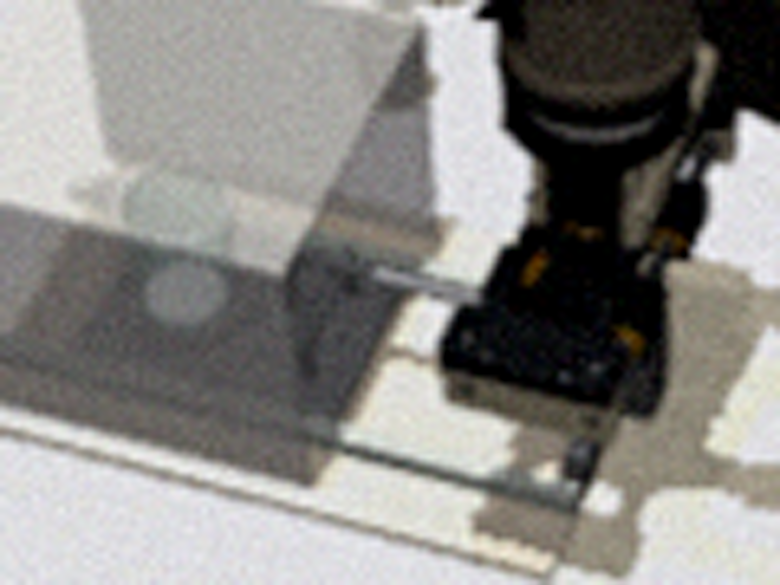

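>>> carry_out --xyz '[[0.06,0,0],[0.06,0,0],[0.025,0,0],[0.025,0,0],[0.025,0,0],[0.025,0,0]]' --dr '[[0,0,0],[0,0,0],[0,0,0],[0,0,0],[0,0,0],[0,0,0]]'

```text
time: 10.5
tool_pos: [560.0, 31.2, 57.1]
tcp_rot: [3.142, 0.001, -3.123]
contact_force: [4.4, 0.6, -1.6]
grip_width: 25.9
```

>>> carry_out --xyz '[[0.025,0,0],[0.025,0,0],[0.025,0,0],[0.025,0,0]]' --dr '[[0,0,0],[0,0,0],[0,0,0],[0,0,0]]'

```text
time: 11.0
tool_pos: [554.0, 31.1, 57.2]
tcp_rot: [-3.142, 0.001, -3.123]
contact_force: [5.0, -0.2, -3.0]
grip_width: 25.9
```

>>> carry_out --xyz '[[0.025,0,0],[0.025,0,0],[0.025,0,0],[0.025,0,0]]' --dr '[[0,0,0],[0,0,0],[0,0,0],[0,0,0]]'

```text
time: 11.5
tool_pos: [547.8, 30.9, 57.2]
tcp_rot: [3.142, 0.001, -3.123]
contact_force: [5.3, -0.2, -3.0]
grip_width: 26.0
```

>>> carry_out --xyz '[[0.035,0,0],[0.045,0,0],[0.05,0,0],[0.05,0,0],[0.05,0,0],[0.05,0,0],[0.05,0,0],[0.05,0,0]]' --dr '[[0,0,0],[0,0,0],[0,0,0],[0,0,0],[0,0,0],[0,0,0],[0,0,0],[0,0,0]]'

```text
time: 12.5
tool_pos: [525.0, 30.5, 57.2]
tcp_rot: [3.142, 0.001, -3.123]
contact_force: [5.2, 0.6, -3.0]
grip_width: 26.1
```

>>> carry_out --xyz '[[0.05,0,0],[0.05,0,0],[0.05,0,0],[0.05,0,0],[0.05,0,0],[0.05,0,0],[0.05,0,0],[0.05,0,0]]' --dr '[[0,0,0],[0,0,0],[0,0,0],[0,0,0],[0,0,0],[0,0,0],[0,0,0],[0,0,0]]'

```text
time: 13.5
tool_pos: [501.0, 30.1, 57.2]
tcp_rot: [-3.142, 0.001, -3.123]
contact_force: [5.1, 0.1, -3.4]
grip_width: 26.0
```

>>> carry_out --xyz '[[0.05,0,0],[0.05,0,0],[0.05,0,0],[0.05,0,0],[0.05,0,0],[0.04,0,0],[0.03,0,0],[0.03,0,0]]' --dr '[[0,0,0],[0,0,0],[0,0,0],[0,0,0],[0,0,0],[0,0,0],[0,0,0],[0,0,0]]'

```text
time: 14.5
tool_pos: [480.0, 29.7, 57.1]
tcp_rot: [3.142, 0.001, -3.123]
contact_force: [5.1, -0.5, -3.4]
grip_width: 25.9
```

Run:
```python
from h import *
from plant import *
o=get_obs();print(o["time"],o["tool_pos"],o["tcp_rot"],o["contact_force"],o["moment"],o["grip_width"])
for n in("side","top"):
    c=capture(n);np.savez(f"pics/{n}4.npz",**c)
    x0,y0,x1,y1=(175,170,295,260) if n=="side" else (230,120,330,230)
    k=6.5 if n=="side" else 5.4
    im=c["image"][y0:y1,x0:x1];cv2.imwrite(f"pics/p4{n}.png",cv2.resize(np.clip(im*1.6-20,0,255).astype(np.uint8),None,fx=k,fy=k,interpolation=2))
```

```text
14.5 [480.00542019  29.712093    57.14865831] [ 3.14156183e+00  5.98750015e-04 -3.12323796e+00] [ 5.06075756 -0.48960194 -3.38360973] [-0.02482556 -0.55098056  0.0098581 ] 25.905340185890807
```

View pics/p4side.png

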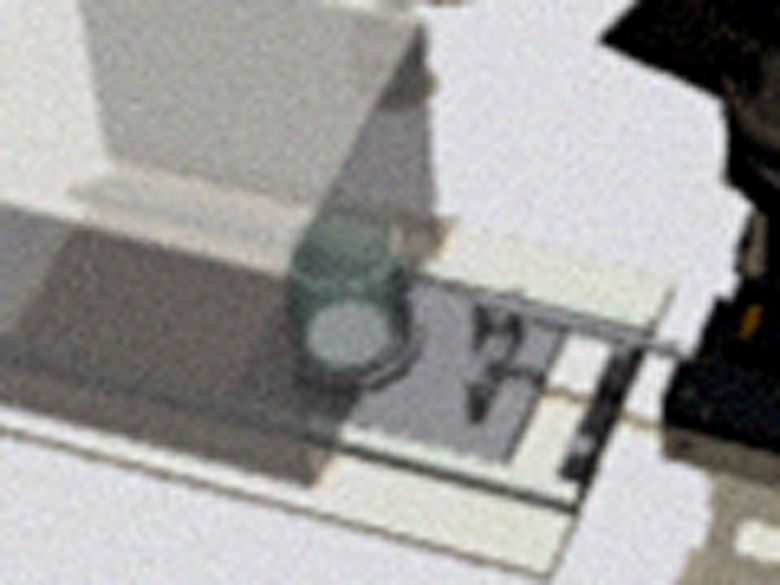

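View pics/p4top.png

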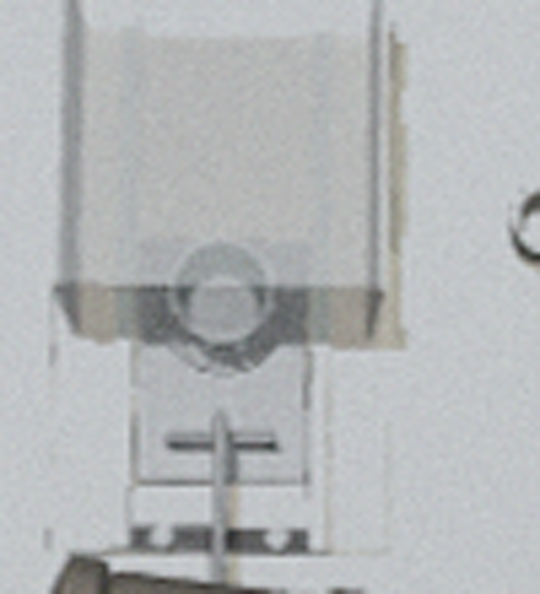

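Both views show the bow hooked, with the tip behind the bar at top crop (220,420). The beaker is upright and the gap to the stop is about 22 mm. I'll slow down for the last stretch.

>>> carry_out --xyz '[[0.03,0,0],[0.03,0,0],[0.03,0,0],[0.03,0,0],[0.03,0,0],[0.025,0,0],[0.02,0,0],[0.015,0,0]]' --dr '[[0,0,0],[0,0,0],[0,0,0],[0,0,0],[0,0,0],[0,0,0],[0,0,0],[0,0,0]]'

```text
time: 15.6
tool_pos: [467.5, 29.5, 57.1]
tcp_rot: [3.142, 0.001, -3.123]
contact_force: [5.1, 0.2, -3.1]
grip_width: 25.4
```

>>> carry_out --xyz '[[0.01,0,0],[0.01,0,0],[0.01,0,0],[0.01,0,0]]' --dr '[[0,0,0],[0,0,0],[0,0,0],[0,0,0]]'

```text
time: 16.1
tool_pos: [465.2, 29.4, 57.1]
tcp_rot: [3.142, 0.001, -3.123]
contact_force: [5.3, 0.4, -2.6]
grip_width: 25.9
```

>>> carry_out --xyz '[[0.01,0,0],[0.01,0,0],[0.01,0,0]]' --dr '[[0,0,0],[0,0,0],[0,0,0]]'

```text
time: 16.48
tool_pos: [463.4, 29.4, 57.1]
tcp_rot: [3.142, 0.001, -3.123]
contact_force: [4.3, -0.1, -3.3]
grip_width: 26.3
```

>>> carry_out --xyz '[[0.01,0,0],[0.01,0,0]]' --dr '[[0,0,0],[0,0,0]]'

```text
time: 16.73
tool_pos: [462.2, 29.4, 57.1]
tcp_rot: [3.142, 0.001, -3.123]
contact_force: [5.4, -0.5, -2.5]
grip_width: 26.0
```

>>> carry_out --xyz '[[0.01,0,0],[0.01,0,0]]' --dr '[[0,0,0],[0,0,0]]'

```text
time: 16.98
tool_pos: [461.0, 29.3, 57.1]
tcp_rot: [3.142, 0.001, -3.123]
contact_force: [5.1, -0.3, -2.4]
grip_width: 25.7
```

>>> carry_out --xyz '[[0.01,0,0],[0.01,0,0]]' --dr '[[0,0,0],[0,0,0]]'

```text
time: 17.23
tool_pos: [459.8, 29.3, 57.1]
tcp_rot: [3.142, 0.001, -3.123]
contact_force: [5.4, -0.6, -2.5]
grip_width: 25.9
```

>>> carry_out --xyz '[[0.01,0,0],[0.01,0,0]]' --dr '[[0,0,0],[0,0,0]]'

```text
time: 17.48
tool_pos: [458.5, 29.3, 57.1]
tcp_rot: [-3.142, 0.001, -3.123]
contact_force: [5.3, 0.4, -2.7]
grip_width: 25.8
```

>>> carry_out --xyz '[[0.01,0,0],[0.01,0,0]]' --dr '[[0,0,0],[0,0,0]]'

```text
time: 17.73
tool_pos: [457.3, 29.3, 57.1]
tcp_rot: [3.142, 0.001, -3.123]
contact_force: [4.8, 0.7, -3.3]
grip_width: 26.2
```

>>> carry_out --xyz '[[0.01,0,0],[0.01,0,0]]' --dr '[[0,0,0],[0,0,0]]'

```text
time: 17.98
tool_pos: [456.1, 29.3, 57.1]
tcp_rot: [-3.142, 0.001, -3.123]
contact_force: [5.2, 0.6, -2.9]
grip_width: 26.1
```

>>> carry_out --xyz '[[0.01,0,0],[0.01,0,0]]' --dr '[[0,0,0],[0,0,0]]'

```text
time: 18.23
tool_pos: [455.5, 29.2, 57.2]
tcp_rot: [-3.142, 0.002, -3.123]
contact_force: [7.8, 0.5, -4.9]
grip_width: 25.8
```

>>> carry_out --xyz '[[0,0,0]]' --dr '[[0,0,0]]'

```text
time: 18.35
tool_pos: [455.5, 29.2, 57.2]
tcp_rot: [-3.142, 0.002, -3.123]
contact_force: [7.1, -0.1, -4.1]
grip_width: 25.3
```

>>> carry_out --xyz '[[0.005,0,0],[0,0,0]]' --dr '[[0,0,0],[0,0,0]]'

```text
time: 18.6
tool_pos: [455.5, 29.2, 57.2]
tcp_rot: [-3.141, 0.002, -3.123]
contact_force: [8.1, 0.1, -5.7]
grip_width: 26.0
```

>>> carry_out --xyz '[[0.004,0,0],[0,0,0]]' --dr '[[0,0,0],[0,0,0]]'

```text
time: 18.85
tool_pos: [455.5, 29.2, 57.2]
tcp_rot: [-3.141, 0.003, -3.123]
contact_force: [8.6, 0.5, -5.1]
grip_width: 26.0
```

>>> carry_out --xyz '[[0.002,0,0],[0,0,0],[0,0,0]]' --dr '[[0,0,0],[0,0,0],[0,0,0]]'

```text
time: 19.23
tool_pos: [455.4, 29.1, 57.2]
tcp_rot: [-3.141, 0.003, -3.123]
contact_force: [9.5, 0.7, -5.4]
grip_width: 25.6
```

>>> carry_out --xyz '[[0,0,0],[0,0,0],[0,0,0],[0,0,0]]' --dr '[[0,0,0],[0,0,0],[0,0,0],[0,0,0]]'

```text
time: 19.73
tool_pos: [455.4, 29.1, 57.2]
tcp_rot: [-3.141, 0.003, -3.123]
contact_force: [9.5, -0.2, -5.5]
grip_width: 25.7
```

>>> carry_out --xyz '[[0,0,0],[0,0,0],[0,0,0],[0,0,0]]' --dr '[[0,0,0],[0,0,0],[0,0,0],[0,0,0]]'

```text
time: 20.23
tool_pos: [455.4, 29.1, 57.2]
tcp_rot: [-3.141, 0.003, -3.123]
contact_force: [9.3, 0.7, -6.1]
grip_width: 25.8
```

>>> carry_out --xyz '[[0,0,0],[0,0,0],[0,0,0]]' --dr '[[0,0,0],[0,0,0],[0,0,0]]'

```text
time: 20.6
tool_pos: [455.4, 29.1, 57.2]
tcp_rot: [-3.141, 0.003, -3.123]
contact_force: [9.5, -0.1, -5.6]
grip_width: 26.0
```

Run:
```python
from h import *
from plant import *
o=get_obs();print(o["time"],o["tool_pos"],o["tcp_rot"],o["contact_force"],o["moment"],o["grip_width"])
for n in("side","top"):
    c=capture(n);np.savez(f"pics/{n}5.npz",**c)
    x0,y0,x1,y1=(185,180,305,270) if n=="side" else (230,120,330,230)
    k=6.5 if n=="side" else 5.4
    im=c["image"][y0:y1,x0:x1];cv2.imwrite(f"pics/p5{n}.png",cv2.resize(np.clip(im*1.6-20,0,255).astype(np.uint8),None,fx=k,fy=k,interpolation=2))
```

```text
20.6 [455.40804919  29.12845735  57.22424507] [-3.14140363e+00  2.86625133e-03 -3.12331072e+00] [ 9.5297239  -0.05730195 -5.56659307] [ 0.094895   -0.83729982  0.00883466] 26.01718587784792
```

View pics/p5side.png

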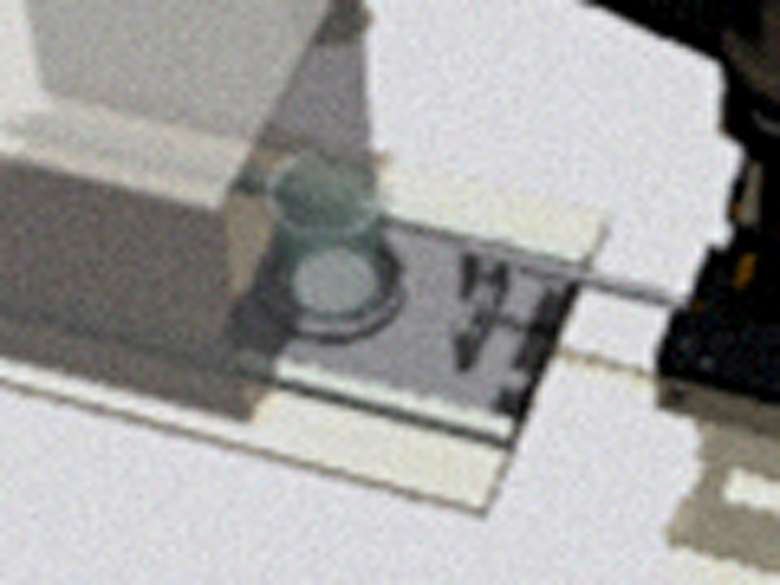

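View pics/p5top.png

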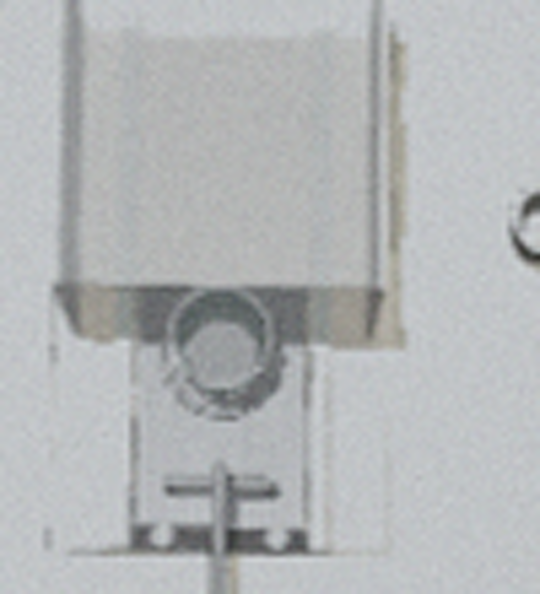

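>>> carry_out --xyz '[[-0.01,0,0],[-0.02,0,0],[-0.03,0,0],[-0.05,0,0],[-0.04,0,0],[-0.02,0,0],[0,0,0],[0,0,0]]' --dr '[[0,0,0],[0,0,0],[0,0,0],[0,0,0],[0,0,0],[0,0,0],[0,0,0],[0,0,0]]'

```text
time: 21.7
tool_pos: [464.1, 29.5, 57.0]
tcp_rot: [3.142, -0.0, -3.123]
contact_force: [-0.3, -0.5, -0.9]
grip_width: 25.9
```

Run:
```python
from h import *
from plant import *
o=get_obs();print(o["time"],o["tool_pos"],o["tcp_rot"],o["contact_force"],o["moment"],o["grip_width"])
for n in("side",):
    c=capture(n);np.savez(f"pics/{n}6.npz",**c)
    x0,y0,x1,y1=(185,180,305,270) if n=="side" else (230,120,330,230)
    k=6.5 if n=="side" else 5.4
    im=c["image"][y0:y1,x0:x1];cv2.imwrite(f"pics/p6{n}.png",cv2.resize(np.clip(im*1.6-20,0,255).astype(np.uint8),None,fx=k,fy=k,interpolation=2))
```

```text
21.7 [464.1143467   29.46030766  56.99551005] [ 3.14151462e+00 -1.90910748e-04 -3.12319144e+00] [-0.28099444 -0.52519482 -0.92819074] [ 0.04350939  0.04175273 -0.05388483] 25.911478067540635
```

View pics/p6side.png

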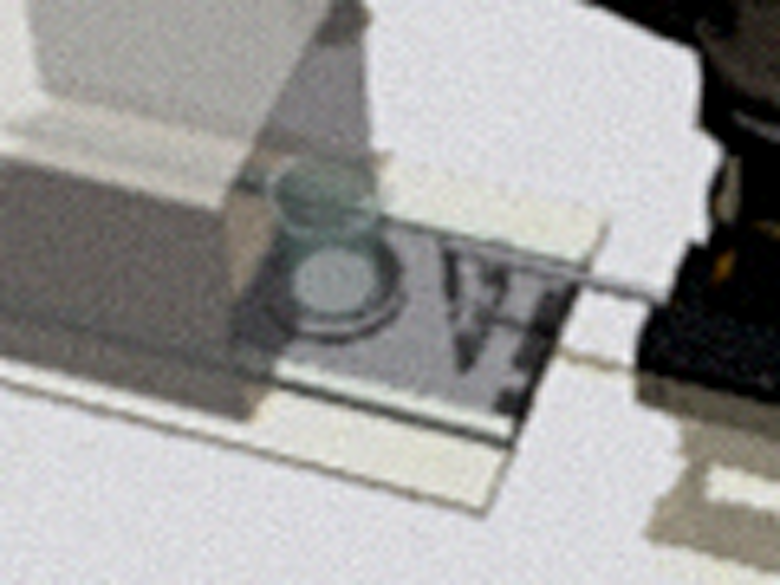

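The tip is now clear behind the bow at (450,260), force is near zero and the carrier hasn't moved. Next I lift straight up and carry the hook back.

>>> carry_out --xyz '[[0,0,-0.1],[0,0,-0.15],[0,0,-0.2],[0,0,-0.2],[0,0,-0.2],[0,0,-0.25],[0,0,-0.25],[0,0,0]]' --dr '[[0,0,0],[0,0,0],[0,0,0],[0,0,0],[0,0,0],[0,0,0],[0,0,0],[0,0,0]]'

```text
time: 22.75
tool_pos: [465.0, 29.4, 139.3]
tcp_rot: [-3.141, 0.003, -3.123]
contact_force: [-0.7, 0.5, -1.3]
grip_width: 25.9
```

Run:
```python
from h import *
from plant import *
o=get_obs();print(o["time"],o["tool_pos"],o["tcp_rot"],o["contact_force"],o["moment"],o["grip_width"])
go([(455,25,138,3.159,10),(474,-212,110,2.839,40)])
```

```text
22.75 [464.9524593   29.37110304 139.33419378] [-3.14133873e+00  2.90433070e-03 -3.12320709e+00] [-0.71801794  0.50628183 -1.31395814] [0.05922398 0.02999007 0.03109719] 25.895001024245765
xyz [[0.084, -0.035, 0.011], [0.084, -0.035, 0.011], [-0.041, -0.659, 0.078], [-0.076, -0.656, 0.078], [-0.111, -0.651, 0.078], [-0.146, -0.644, 0.078], [-0.18, -0.635, 0.078], [-0.214, -0.625, 0.078]] 
dr [[0, 0, np.float64(0.004)], [0, 0, np.float64(0.004)], [0, 0, np.float64(0.382)], [0, 0, np.float64(0.382)], [0, 0, np.float64(0.382)], [0, 0, np.float64(0.382)], [0, 0, np.float64(0.382)], [0, 0, np.float64(0.382)]]
```

>>> carry_out --xyz '[[0.084,-0.035,0.011],[0.084,-0.035,0.011],[-0.041,-0.659,0.078],[-0.076,-0.656,0.078],[-0.111,-0.651,0.078],[-0.146,-0.644,0.078],[-0.18,-0.635,0.078],[-0.214,-0.625,0.078]]' --dr '[[0,0,0.004],[0,0,0.004],[0,0,0.382],[0,0,0.382],[0,0,0.382],[0,0,0.382],[0,0,0.382],[0,0,0.382]]'

```text
time: 23.75
tool_pos: [472.5, -213.1, 107.8]
tcp_rot: [3.141, -0.001, 2.837]
contact_force: [-0.5, 0.5, -2.2]
grip_width: 25.5
```

>>> carry_out --xyz '[[0,0,0],[0,0,0],[0,0,0]]' --dr '[[0,0,0],[0,0,0],[0,0,0]]'

```text
time: 24.12
tool_pos: [472.9, -210.8, 108.5]
tcp_rot: [3.141, -0.001, 2.84]
contact_force: [-0.1, 0.4, -2.2]
grip_width: 26.2
```

Run:
```python
from h import *
from plant import *
o=get_obs();print(o["time"],o["tool_pos"],o["tcp_rot"],o["contact_force"],o["moment"],o["grip_width"])
go([(474,-212,60,2.839,15)])
for n in("side","top"):
    c=capture(n);np.savez(f"pics/{n}7.npz",**c)
    x0,y0,x1,y1=(250,120,390,230) if n=="side" else (320,180,400,300)
    k=5.5 if n=="side" else 5
    im=c["image"][y0:y1,x0:x1];cv2.imwrite(f"pics/p7{n}.png",cv2.resize(np.clip(im*1.6-20,0,255).astype(np.uint8),None,fx=k,fy=k,interpolation=2))
```

```text
24.125 [ 472.89427962 -210.79604134  108.52344605] [ 3.14113907e+00 -7.38960533e-04  2.84015419e+00] [-0.08709937  0.35450403 -2.17640187] [-0.0024934   0.0231706   0.03885693] 26.157060208434014
xyz [[-0.006, -0.003, 0.202], [-0.006, -0.003, 0.202], [-0.006, -0.003, 0.202], [-0.006, -0.003, 0.202]] 
dr [[0, 0, np.float64(0.002)], [0, 0, np.float64(0.002)], [0, 0, np.float64(0.002)], [0, 0, np.float64(0.002)]]
```

View pics/p7side.png

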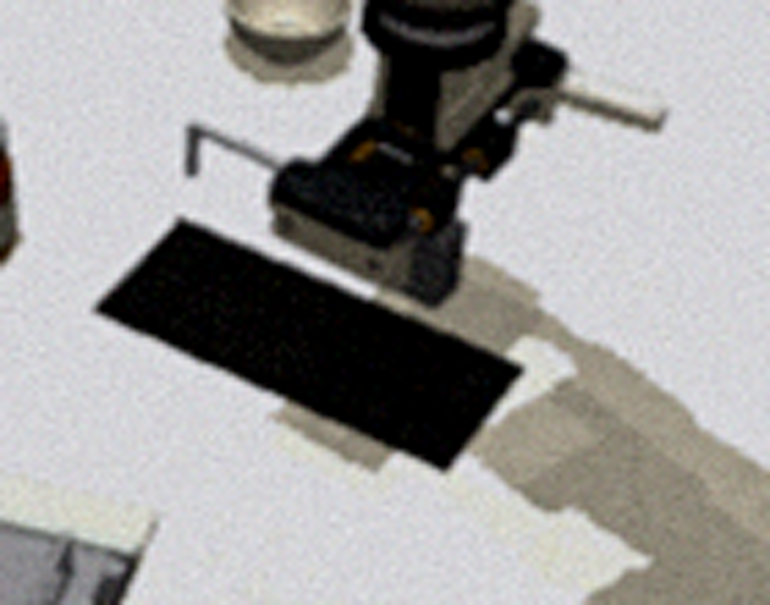

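View pics/p7top.png

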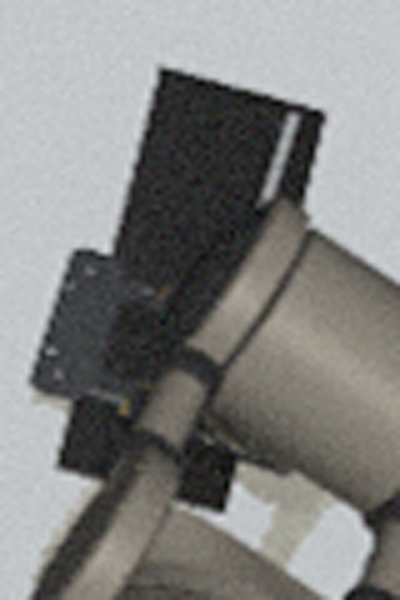

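Run:
```python
from h import *
s=load("side7");print(proj(s,[(613.2,-254.5,77.3),(613.2,-254.5,118.8)])); print((192+.5)/5.5-.5+250,(175+.5)/5.5-.5+120,(192+.5)/5.5-.5+250,(128+.5)/5.5-.5+120)
```

```text
[[284.53944059 151.70381279]
 [284.9335805  141.66726657]]
284.5 151.4090909090909 284.5 142.86363636363637
```

>>> carry_out --xyz '[[-0.006,-0.003,0.2],[-0.006,-0.003,0.2],[-0.006,-0.003,0.2],[-0.006,-0.003,0.2],[0,0,0.1],[0,0,0.1],[0,0,0],[0,0,0]]' --dr '[[0,0,0],[0,0,0],[0,0,0],[0,0,0],[0,0,0],[0,0,0],[0,0,0],[0,0,0]]'

```text
time: 25.22
tool_pos: [474.5, -213.2, 48.9]
tcp_rot: [-3.142, 0.001, 2.839]
contact_force: [0.2, -0.8, -1.4]
grip_width: 26.2
```

>>> carry_out --xyz '[[0.006,0.009,0.08],[0.006,0.008,0.08],[0,0,0.04],[0,0,0],[0,0,0]]' --dr '[[0,0,0],[0,0,0],[0,0,0],[0,0,0],[0,0,0]]'

```text
time: 25.85
tool_pos: [474.1, -211.9, 36.7]
tcp_rot: [3.142, 0.0, 2.839]
contact_force: [-0.3, -0.4, -1.3]
grip_width: 25.8
```

>>> carry_out --xyz '[[0,0,0.012],[0,0,0.01],[0,0,0]]' --dr '[[0,0,0],[0,0,0],[0,0,0]]'

```text
time: 26.22
tool_pos: [474.0, -211.8, 35.3]
tcp_rot: [3.141, 0.0, 2.839]
contact_force: [-0.6, 0.3, -1.7]
grip_width: 25.4
```

>>> carry_out --xyz '[[0,0,0.01],[0,0,0.006],[0,0,0]]' --dr '[[0,0,0],[0,0,0],[0,0,0]]'

```text
time: 26.6
tool_pos: [473.9, -211.8, 34.3]
tcp_rot: [3.141, -0.0, 2.839]
contact_force: [0.8, -0.2, -1.3]
grip_width: 26.0
```

>>> carry_out --xyz '[[0,0,0.005],[0,0,0.005],[0,0,0]]' --dr '[[0,0,0],[0,0,0],[0,0,0]]'

```text
time: 26.98
tool_pos: [474.0, -211.8, 34.2]
tcp_rot: [-3.142, 0.0, 2.839]
contact_force: [-2.3, 1.2, 5.9]
grip_width: 26.0
```

>>> carry_out --xyz '[[0,0,-0.005],[0,0,0]]' --dr '[[0,0,0],[0,0,0]]'

```text
time: 27.22
tool_pos: [474.0, -211.8, 34.2]
tcp_rot: [3.142, 0.0, 2.839]
contact_force: [-1.4, 0.4, 5.7]
grip_width: 25.9
```

>>> carry_out --xyz '[[0,0,0],[0,0,0],[0,0,0],[0,0,0],[0,0,0],[0,0,0],[0,0,0],[0,0,0]]' --dr '[[0,0,0],[0,0,0],[0,0,0],[0,0,0],[0,0,0],[0,0,0],[0,0,0],[0,0,0]]' --gripper 1

```text
time: 28.22
tool_pos: [474.0, -211.9, 34.0]
tcp_rot: [3.142, 0.0, 2.839]
contact_force: [0.0, -0.9, -0.5]
grip_width: 91.7
```

Released. Lift clear and look.

>>> carry_out --xyz '[[0,0,-0.15],[0,0,-0.3],[0,0,-0.5],[0,0,-0.7],[0,0,-0.7],[0,0,-0.7],[0.6,0,0],[0.6,0,0]]' --dr '[[0,0,0],[0,0,0],[0,0,0],[0,0,0],[0,0,0],[0,0,0],[0,0,0],[0,0,0]]'

```text
time: 29.22
tool_pos: [404.5, -190.1, 218.0]
tcp_rot: [-3.141, 0.002, 2.839]
contact_force: [-0.2, -0.6, 0.4]
grip_width: 92.1
```

>>> carry_out --xyz '[[0,-0.7,-0.3],[0,-0.7,-0.3],[0,-0.7,0],[0,-0.7,0],[0,0,0],[0,0,0],[0,0,0]]' --dr '[[0,0,0],[0,0,0],[0,0,0],[0,0,0],[0,0,0],[0,0,0],[0,0,0]]'

```text
time: 30.1
tool_pos: [355.5, -349.7, 253.2]
tcp_rot: [3.141, 0.0, 2.84]
contact_force: [-0.2, -0.8, -0.3]
grip_width: 92.1
```

Run:
```python
from h import *
from plant import *
o=get_obs();print(o["time"],o["tool_pos"],o["tcp_rot"],o["contact_force"],o["dq"].round(3),o["grip_width"])
for n in("side","top"):
    c=capture(n);np.savez(f"pics/{n}8.npz",**c)
    cv2.imwrite(f"pics/p8{n}.png",cv2.resize(c["image"],None,fx=1.4,fy=1.4))
    x0,y0,x1,y1=(185,150,355,270) if n=="side" else (230,120,400,290)
    k=4.6 if n=="side" else 3.5
    im=c["image"][y0:y1,x0:x1];cv2.imwrite(f"pics/p8c{n}.png",cv2.resize(np.clip(im*1.6-20,0,255).astype(np.uint8),None,fx=k,fy=k,interpolation=2))
```

```text
30.1 [ 355.45071063 -349.71591366  253.23378591] [3.14131902e+00 8.29897051e-05 2.84003266e+00] [-0.18873463 -0.83099264 -0.30368407] [ 0.004  0.001 -0.002 -0.003 -0.001 -0.002] 92.05899877121877
```

View pics/p8cside.png

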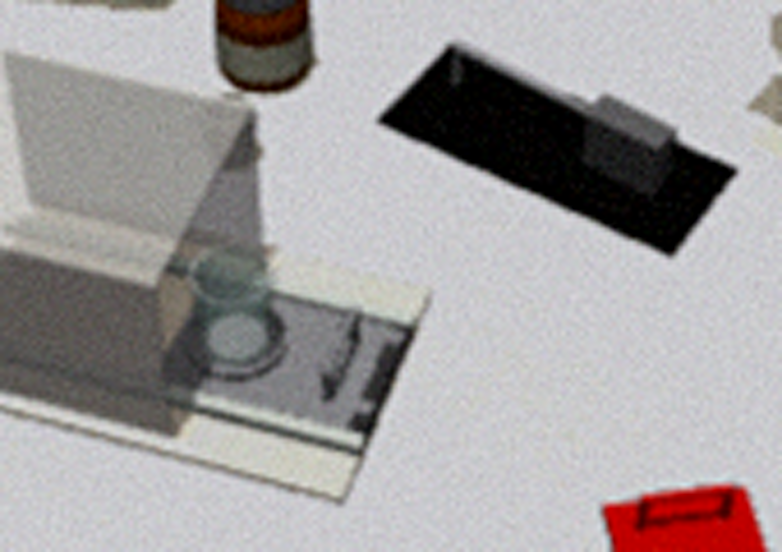

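View pics/p8ctop.png

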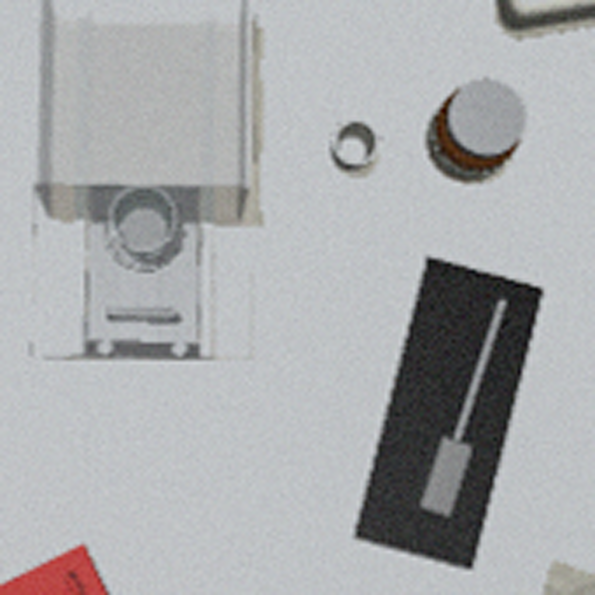

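View pics/p8side.png

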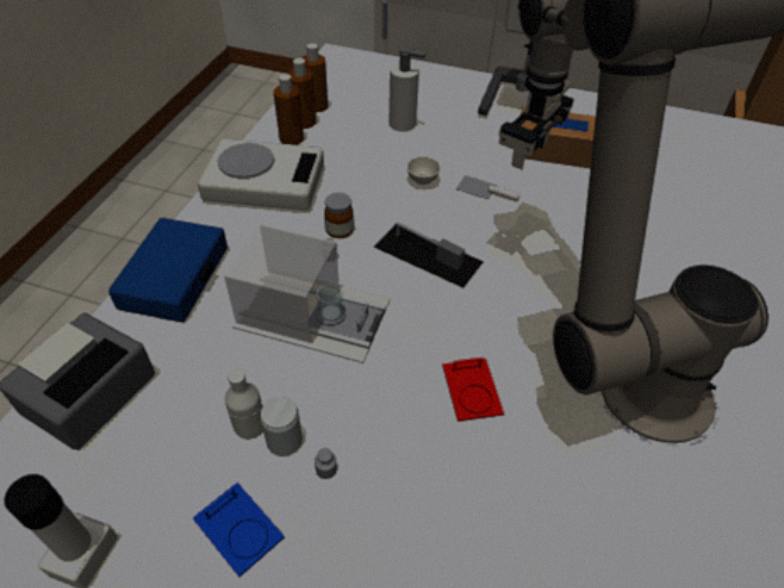

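Run:
```python
from h import *
g=lambda n:cv2.cvtColor(load(n)["image"].astype(np.uint8),cv2.COLOR_BGR2GRAY).astype(np.float32)
a,b=g("side6"),g("side8")
for nm,(x0,y0,x1,y1) in {"beaker/collar":(224,205,250,238),"plate front left":(228,232,262,248)}.items():
    print(nm,cv2.phaseCorrelate(a[y0:y1,x0:x1].copy(),b[y0:y1,x0:x1].copy()))
a,b=g("top5"),g("top8"); x0,y0,x1,y1=252,172,290,206
print(cv2.phaseCorrelate(a[y0:y1,x0:x1].copy(),b[y0:y1,x0:x1].copy()))
a,b=g("top0"),g("top8"); x0,y0,x1,y1=328,186,392,290
print("hook/mat shift",cv2.phaseCorrelate(a[y0:y1,x0:x1].copy(),b[y0:y1,x0:x1].copy()))
```

```text
beaker/collar ((0.5164341917988455, -0.009815006875943055), 1.0120026869047816)
plate front left ((-0.10691505898523701, -0.08671236824605622), 1.0051105382541816)
((-0.009224865761389367, 0.0030937239141088924), 0.9352771444453134)
hook/mat shift ((-0.2938899423674002, -0.06199732510664546), 1.0242576303857345)
```

```bash
python3 -c "
from plant import close_job
print(close_job())"
```

```text
the job is handed in; nothing more can be done
None
```

The job is done and handed in at about 30 s of the 72 s allowed; no verdict was reported. I gripped the hook, passed it over the bow under the roof, and dragged the carrier forward at about 5 N. It came up against the stop with the hand at about x = 456 mm.

- **Pull:** the readings during the hold were 8.6 to 9.5 N for about 1.7 s, settling at 9.3–9.5 N, slightly over the 9 N asked. No reading passed 9.5 N, so the stop was never loaded near 15 N. A downward force of about 3.5 N built up on the hand beyond the hook's own weight during the pull, and it was gone after unhooking.
- **Carrier and beaker:** the last pictures show the carrier at the stop with the beaker upright in its collar. The top view shows no shift since the hold. One side-view check around the beaker gave 0.5 px. I put that down to the hook still being in the earlier picture, since the plate check beside it moved only 0.1 px.
- **Hook:** it stands back on its mat within about 0.3 px (about 1 mm) of where it was. It met the mat at about 6 N on the last step down.
- **Everything else:** nothing else looked moved in the last pictures, and the hand ended open and clear of everything.

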